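Slide the menu card into its holder on the ward table

TASK

Put the patient's menu card, the largest of the three loose cards on the bed table, away in the low three-sided card holder: press fingertips down on top of the card and slide it flat over the table, in through the holder's open side, until the whole card lies inside the rails. Do not lift the card off the table, leave the other two cards where they are, and let go of it at the end.

Things in the scene. Friction and masses are not known exactly. Their poses are not given: they have to be found in the camera images.
- menu_card: Stiff white card, 80 mm along its x, 110 mm along its y, 3 mm thick, 60 g, loose, flat on the table; a thick grey bar by one long edge, four thin lines with tick boxes. Origin: centre of its underside. Slippery underside (friction 0.25 on the table), grippy matte top (1.2). Left, middle or right in a row of three cards about 175 mm apart; its x points away from the robot within 20 degrees. Either end may go in first.
- holder: Card holder: three aluminium rails fixed on the table, 8 mm high, 10 mm wide, round a grey floor level with the table (no step). Inside 100 mm along its x, 140 mm along its y. Open at -x, towards the row of cards; closed at +x and both y sides. Origin: middle of the floor, on the table top; x points from the open side to the back rail, within 9 degrees of straight ahead of the robot.
- small_card: A bystander: a smaller white card, 50 mm along x, 70 mm along y, 3 mm thick, loose in the same row, with three thin grey lines. Origin at the centre of its underside. Leave it.
- strip_card: A bystander: a narrow white strip of card like a bookmark, 30 mm along x, 120 mm along y, 3 mm thick, loose in the same row, with one grey line. Origin at the centre of its underside. Leave it.
Mind the look-alikes: they are no part of the job. Leave any black look-alike of the menu_card alone.

How it is judged:
On the way:
1. the fingers press on the menu card from above (the grasp point over the card) and have slid it at least 30 mm (contact force between the fingers and menu_card above 0.3 N and distance of menu_card from where it was at the start of the episode above 0.03 m and x of the grasp point in the frame of menu_card between -0.04 and 0.04 m and y of the grasp point in the frame of menu_card between -0.055 and 0.055 m), for 0.1 s.
At the end, for the whole second after the job is handed in: The menu card lies flat and at rest within the holder's rails: its centre at most 13 mm towards the open side and 15 mm towards the back from the holder's origin, at most 22 mm sideways, and its edges within 0.24 rad (about 14 degrees) of the holder's (x of menu_card in the frame of holder between -0.013 and 0.015 m and y of menu_card in the frame of holder between -0.022 and 0.022 m and angle between the x axis of menu_card and the x axis of holder, either way round below 0.24 rad and height (world z) of menu_card below 0.004 m and angle between menu_card's own z axis and vertical below 0.05 rad and linear speed of menu_card below 0.01 m/s and angular speed of menu_card below 0.1 rad/s); the robot touches nothing.
It fails at once if the menu card is lifted more than 20 mm off the table or tipped by more than 20 degrees (height (world z) of menu_card above 0.02 m or angle between menu_card's own z axis and vertical above 0.35 rad).
It fails at once if one of the other two cards is moved by more than 20 mm (distance of any of small_card, strip_card from where it was at the start of the episode above 0.02 m).
It also fails if it takes over 42 s, if anything falls off the work surface, if the arm or the gripper's body presses on something with over 40 N, if the wrist force passes 120 N, or if a joint passes its speed limit or range.

ROBOT

A 7-joint arm with a two-finger parallel gripper is mounted at the origin on the work surface. World frame = base frame: x ahead of the robot, y to its left, z up, the work surface at z = 0. Lengths are in m, angles in rad, forces in N, time in s.
With the tool pointing down it reaches from about 0.35 to 0.9 m from the base axis. Payload 8.1 kg.
Tool frame: the origin (TCP) lies between the finger pads; the fingertips stand ahead of it and the grasp point (between the pads) is the TCP (arm.nose_length is the z of the fingertips in the tool frame, in m); z points along the fingers, y is the line along which they close (so a half turn about z gives the same grasp; the last joint's range is limited). The gripper opens to 92 mm and grips with 3 to 60 N. Pads are 19 mm wide; open, the fingers measure 130 mm over their backs; the gripper's body (75 mm by 190 mm) begins 47 mm behind the grasp point.
Start: joints at [-1.435, 0.434, 0.025, 1.573, -0.012, 1.134, -0.075], TCP at [0.148, 0.607, 0.246] pointing down, gripper open.
Joint ranges: [-2.62, 2.62], [-0.44, 2.09], [-1.27, 1.32], [0.08, 2.57], [-1.32, 4.46], [0.12, 2], [-2.74, 2.74]. Speed limits (rad/s): [2.22, 2.22, 3.01, 3.01, 3.14, 3.14, 3.14].

INTERFACE

Orientations are given as a rotation vector (axis times angle).
In Python, from cell import sensors, optics, arm gives the robot as it stands.
- The arm moves only by the tool arm_command, never from a script. Its argument "deltas" is one flat list of numbers, 7 for each row, row after row: the turn, a rotation vector about the world's x, y, z as a fraction of full scale, then the shift along the world's x, y, z as a fraction of full scale, then the finger opening in mm, from 0 to 91.8. In form: [wx, wy, wz, dx, dy, dz, fingers, wx, wy, wz, dx, dy, dz, fingers, ...]. A call has 1 to 20 rows; each row is the pose to reach, as a shift and turn from the pose commanded when the call began; what a row does not reach only later rows make up. Full scale, the value 1, is 1 m for a shift and 90 degrees for a turn. A row lasts 1/10 s, in which the tool goes at most 50 mm and 8.59 degrees, less where a joint would pass 70% of its speed; a pose out of reach is approached as far as the arm can. A call with a number of a shift or a turn outside -1 to 1 is refused whole. A call with a gripper value outside its range is refused whole. The fingers move at their own pace and stop on an object; "force" is the grip in N (left out, the last holds). Time passes only in rows, so rows that repeat a pose let the fingers close. It gives the time, the measured TCP pose, the force, the opening and the grip force at its end, in the units of the state.
- sensors.observe(): the state, without advancing time (a new reading comes with each control period).
- optics.get_image(name): name is "side" or "top" or "wrist"; returns the picture (420x560x3 uint8, blue, green, red); there is no depth.
- optics.calibration(name): a dict with "camera_matrix" (3x3 intrinsics, pixels), "rvec" (rotation vector, rad) and "tvec" (3), from world to camera coordinates, as OpenCV has them. Camera axes: x right, y down, z forward; pixel columns grow to the right and rows downward; lengths in m; the calibration is good to about 2 mm. A picture is of the moment at which its call begins: read the wrist's pose just before it. calibration takes no time and is no camera call; for the wrist camera it gives the pose at the moment of the call.
- arm.sign_off(): hands the job in; it is judged then, once.
The state is a dict: "clock": time; "joints": joint angles; "dq": joint speeds; "joint_efforts": joint torques, N m; "position": TCP position; "ee_rot": TCP orientation; "force": force on the tool from outside, world axes, zero at the start; "ft_torque": the same for the moment, N m; "width": opening from 0.0 (shut) to 1.0 (fully open); "gripper_force": force on a finger pad.
Only numpy, scipy, OpenCV 4.12 (cv2) and the standard library are available. Lean on these libraries where they do the work, as an engineer would, in place of code of your own. Each camera call takes 0.05 s, during which the arm holds its last target. There are 200 camera calls.

## Working session

There is one attempt and no reset: what is moved stays moved. The work goes in short steps, Python scripts to look and compute and a tool call to move; the robot and the scene stay as the last step left them, time stands still between calls to the robot, and variables do not carry over. Pictures are saved under pics/ and viewed, at most 10 in all, crops included, and the job is handed in when it is done.

Besides the shell and the picture viewer there is one more tool, called after "Emit:" as name(argument=value, ...), one argument or row to a line, values as JSON. arm_command: Moves the arm, as the interface text tells. Its arguments: {"type":"object","properties":{"deltas":{"type":"array","items":{"type":"number"}},"force":{"type":"number"}},"required":["deltas"]}

```bash
mkdir -p pics; python3 - <<'E'
from cell import sensors, optics, arm
import cv2
s=sensors.observe();print(s['clock'],s['position'],s['ee_rot'],s['width'],arm.nose_length)
for n in("top","side"):
    cv2.imwrite(f"pics/{n}0.png",optics.get_image(n))
    print(n,optics.calibration(n))
E
```

```text
0.0 [0.14779845 0.60677433 0.24493688] [-3.74375641e-01 -3.11917648e+00  2.49699447e-03] 1.001433182325137 0.019
top {'camera_matrix': array([[468.38618867,   0.        , 281.84241485],
       [  0.        , 468.38618867, 210.09400231],
       [  0.        ,   0.        ,   1.        ]]), 'rvec': array([ 2.10850209, -2.14912184,  0.21240429]), 'tvec': array([0.08005218, 0.50304783, 0.90742907])}
side {'camera_matrix': array([[382.46103181,   0.        , 274.68137497],
       [  0.        , 382.46103181, 218.33194163],
       [  0.        ,   0.        ,   1.        ]]), 'rvec': array([ 2.34739022, -0.2483917 ,  0.10555216]), 'tvec': array([-0.46930215,  0.1844209 ,  0.67486703])}
```

View pics/top0.png

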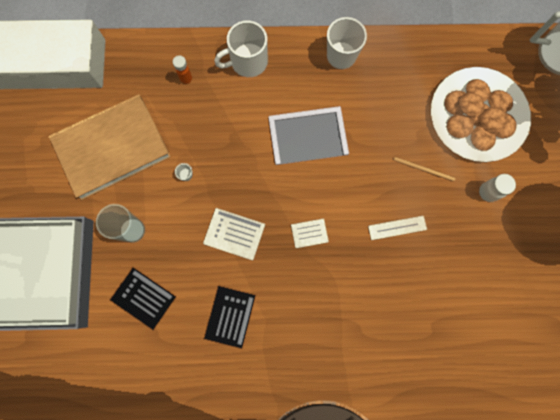

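View pics/side0.png

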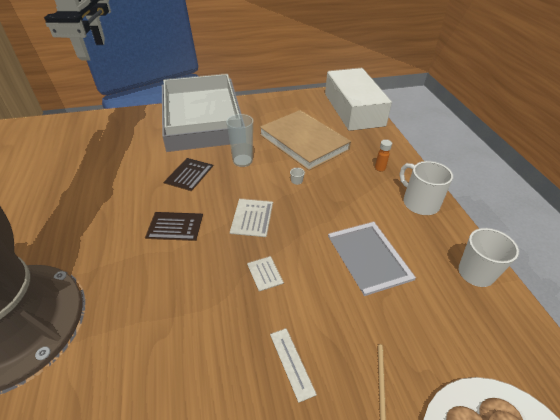

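The top view shows these candidates:
- White card with a bar and four lines at (235,234). It is the largest white card, so it should be the menu card.
- Small card at (310,234).
- Strip at (397,228).
- Black look-alikes at (143,298) and (230,317), which I leave alone.
- Holder at (309,137), open towards the bottom of the image, where the cards are.

Next I measure these and confirm with a crop.

```bash
cat > h.py <<'E'
import cv2, numpy as np
from cell import sensors, optics, arm
def ray(name,px,z,cal=None):
    c=cal or optics.calibration(name)
    R,_=cv2.Rodrigues(np.array(c['rvec'])); t=np.array(c['tvec']).ravel()
    u=cv2.undistortPoints(np.float64(px).reshape(-1,1,2),c['camera_matrix'],None).reshape(-1,2)
    d=np.c_[u,np.ones(len(u))]@R; o=-R.T@t
    return (o+d*((z-o[2])/d[:,2])[:,None])[:,:2]
def rect(name,mask,z,lo,hi,cal=None):
    out=[]
    for k in cv2.findContours(mask,cv2.RETR_EXTERNAL,cv2.CHAIN_APPROX_NONE)[0]:
        if lo<cv2.contourArea(k)<hi:
            p=ray(name,k.reshape(-1,2),z,cal)
            (c,wh,a)=cv2.minAreaRect((p*1000).astype(np.float32))
            if wh[0]>wh[1]: a-=90; wh=wh[::-1]   # a: direction of the short side
            a=(a+90)%180-90
            out.append((cv2.boundingRect(k),np.round(c,1),np.round(wh,1),round(a,1)))
    return out
E
python3 - <<'E'
from h import *
im=cv2.imread('pics/top0.png'); hsv=cv2.cvtColor(im,cv2.COLOR_BGR2HSV)
m=cv2.inRange(hsv,(0,0,110),(179,75,255)); m=cv2.morphologyEx(m,cv2.MORPH_CLOSE,np.ones((3,3)))
roi=np.zeros_like(m); roi[95:265,198:440]=m[95:265,198:440]
for r in rect('top',roi,0.003,200,9000): print(r)
for r in rect('top',cv2.inRange(hsv,(0,0,0),(179,90,60)),0.003,900,9000): print('blk',r)
cv2.imwrite('pics/crop.png',cv2.resize(im[95:265,195:445],None,fx=3,fy=3,interpolation=cv2.INTER_CUBIC))
E
```

```text
((291, 219, 37, 29), array([462.8,  12.7]), array([51.2, 70.7]), 9.5)
((369, 216, 58, 24), array([ 471.2, -174.2]), array([ 31.1, 121.1]), 9.6)
((204, 208, 61, 52), array([464.4, 172.1]), array([ 80.3, 110.9]), -19.4)
((269, 106, 80, 59), array([680.5,   9.1]), array([113.4, 163.1]), 7.3)
((431, 95, 9, 42), array([ 721.7, -275.2]), array([17.9, 96.7]), 85.3)
blk ((205, 287, 49, 60), array([293.7, 181.3]), array([ 75.5, 105.5]), 75.1)
blk ((111, 269, 64, 59), array([334.8, 359.5]), array([ 76.6, 106.3]), -34.5)
```

View pics/crop.png

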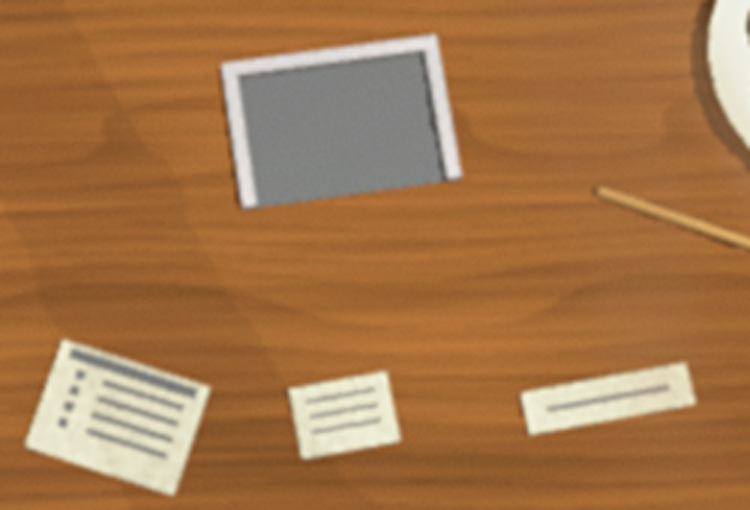

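The crop confirms it: the white card with the grey bar and tick boxes measures 80×111 mm, so it is the menu card. It sits at (464,172) mm, angle -19.4°. The holder is the grey floor with rails, origin about (675,8) mm, angle +7.3°.

Emit:
arm_command(
  deltas=[0,0,-0.063,0.316,-0.435,0,50,0,0,-0.063,0.316,-0.435,0,50,0,0,-0.063,0.316,-0.435,0,50,0,0,-0.063,0.316,-0.435,0,50,0,0,-0.063,0.316,-0.435,0,50,0,0,-0.063,0.316,-0.435,0,50,0,0,-0.063,0.316,-0.435,0,50,0,0,-0.063,0.316,-0.435,0,50,0,0,-0.063,0.316,-0.435,0,50,0,0,-0.063,0.316,-0.435,0,50,0,0,-0.063,0.316,-0.435,0,50,0,0,-0.063,0.316,-0.435,0,50,0,0,-0.063,0.316,-0.435,-0.05,50,0,0,-0.063,0.316,-0.435,-0.1,50,0,0,-0.063,0.316,-0.435,-0.15,50,0,0,-0.063,0.316,-0.435,-0.18,50,0,0,-0.063,0.316,-0.435,-0.18,50,0,0,-0.063,0.316,-0.435,-0.18,50],
)

```text
clock: 1.9
position: [0.4636, 0.1725, 0.066]
ee_rot: [-0.528, -3.096, 0.001]
force: [-0.1, -1.1, 0.4]
width: 0.545
gripper_force: 0.0
```

```bash
python3 - <<'E'
from h import *
from scipy.spatial.transform import Rotation as R
s=sensors.observe(); c=optics.calibration('wrist'); im=optics.get_image('wrist')
y=R.from_rotvec(s['ee_rot']).as_matrix()
print(s['clock'],s['position'],y.round(3).tolist(),s['force'],s['width'],s['joints'])
cv2.imwrite('pics/w1.png',im)
hsv=cv2.cvtColor(im,cv2.COLOR_BGR2HSV)
m=cv2.morphologyEx(cv2.inRange(hsv,(0,0,110),(179,75,255)),cv2.MORPH_CLOSE,np.ones((9,9)))
for r in rect('wrist',m,0.003,3000,2e5,c): print(r)
E
```

```text
1.9 [0.46364175 0.17250546 0.06602913] [[-0.944, 0.331, -0.001], [0.331, 0.944, -0.0], [0.001, -0.001, -1.0]] [-0.06908272 -1.12498361  0.35678371] 0.5446573293127204 [-0.63844864  0.47147845  0.23088715  2.08963738 -0.18509449  0.60042705
  0.95455069]
((0, 374, 391, 46), array([568.8,  65.5]), array([ 42.5, 306.3]), -19.2)
((189, 173, 184, 100), array([459.6, 174.7]), array([ 68.1, 124.5]), -19.2)
```

View pics/w1.png

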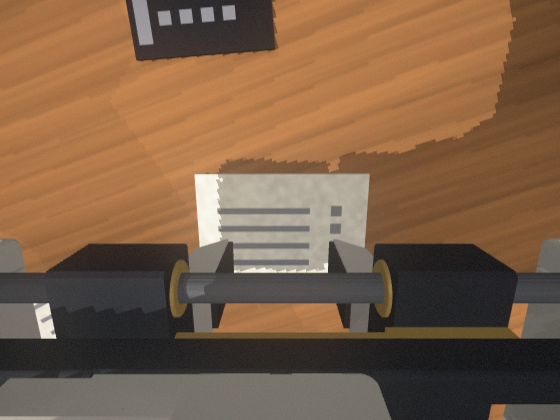

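The wrist view shows the card square to the fingers and centred between them, with edges at columns 197 to 369. I'll lower onto it in small steps.

Emit:
arm_command(
  deltas=[0,0,0,0,0,-0.02,50,0,0,0,0,0,-0.034,50,0,0,0,0,0,-0.038,50,0,0,0,0,0,-0.04,50,0,0,0,0,0,-0.042,50,0,0,0,0,0,-0.044,50,0,0,0,0,0,-0.045,50,0,0,0,0,0,-0.045,50],
)

```text
clock: 2.75
position: [0.4645, 0.1726, 0.0222]
ee_rot: [0.528, 3.096, 0.002]
force: [-3.8, -0.4, 18.7]
width: 0.543
gripper_force: 9.5
```

About 19 N of contact force. First leg: forward by (91,-28) mm, turning +26.7°.

Emit:
arm_command(
  deltas=[0,0,0.02,0.006,-0.002,0,50,0,0,0.05,0.015,-0.005,0,50,0,0,0.08,0.025,-0.008,0,50,0,0,0.11,0.034,-0.011,0,50,0,0,0.14,0.043,-0.013,0,50,0,0,0.17,0.052,-0.016,0,50,0,0,0.2,0.061,-0.019,0,50,0,0,0.23,0.07,-0.022,0,50,0,0,0.26,0.08,-0.025,0,50,0,0,0.285,0.087,-0.027,0,50,0,0,0.297,0.091,-0.028,0,50,0,0,0.297,0.091,-0.028,0,50],
)

```text
clock: 3.95
position: [0.5569, 0.1444, 0.0223]
ee_rot: [-0.202, 3.132, 0.001]
force: [-0.5, -1.8, 10.8]
width: 0.545
gripper_force: 5.2
```

```bash
python3 - <<'E'
from h import *
s=sensors.observe();print(s['position'],s['ee_rot'],s['force'])
cv2.imwrite('pics/s2.png',optics.get_image('side'))
E
```

```text
[0.55685689 0.14439313 0.02234028] [-2.02056291e-01  3.13162564e+00  1.26876386e-03] [-0.51789072 -1.78880654 10.7554728 ]
```

View pics/s2.png

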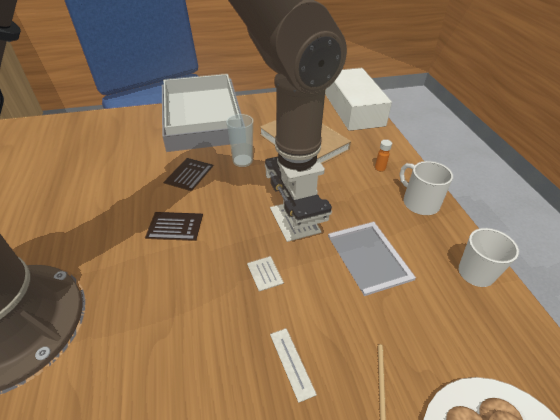

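The side view shows the card under the fingers at about (295,218), moved along with them. Next, sideways along the holder's mouth.

Emit:
arm_command(
  deltas=[0,0,0,0.001,-0.005,0,50,0,0,0,0.002,-0.015,-0.0003,50,0,0,0,0.003,-0.027,-0.0005,50,0,0,0,0.005,-0.039,-0.0005,50,0,0,0,0.006,-0.051,-0.0005,50,0,0,0,0.008,-0.063,-0.0005,50,0,0,0,0.009,-0.075,-0.0005,50,0,0,0,0.01,-0.087,-0.0005,50,0,0,0,0.012,-0.099,-0.0005,50,0,0,0,0.013,-0.111,-0.0005,50,0,0,0,0.015,-0.123,-0.0005,50,0,0,0,0.016,-0.135,-0.0005,50,0,0,0,0.017,-0.144,-0.0005,50,0,0,0,0.018,-0.149,-0.0005,50,0,0,0,0.018,-0.149,-0.0005,50],
)

```text
clock: 5.5
position: [0.5751, -0.0055, 0.0223]
ee_rot: [-0.2, 3.131, -0.0]
force: [0.3, -1.6, 14.0]
width: 0.546
gripper_force: 7.1
```

```bash
python3 - <<'E'
from h import *
s=sensors.observe();print(s['position'],s['ee_rot'],s['force'])
a=optics.get_image('wrist')
b=optics.get_image('top')[95:265,220:400]
cv2.imwrite('pics/c3.png',np.hstack([cv2.resize(a,(400,300)),cv2.resize(b,(318,300))]))
E
```

```text
[ 0.57509964 -0.00545884  0.02227656] [-2.00058744e-01  3.13063663e+00 -3.88723375e-04] [ 0.28641375 -1.64399731 13.95522455]
```

View pics/c3.png

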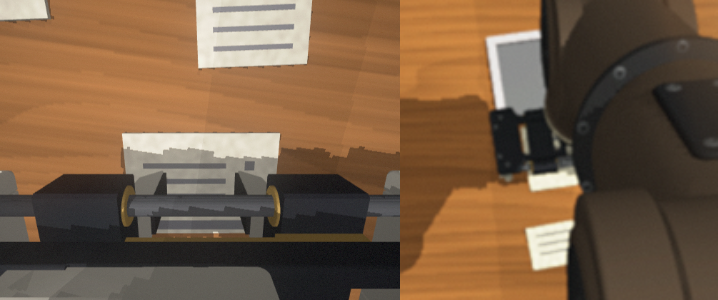

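The card is square and centred under the fingers in the wrist view (columns 122 to 280). The small card has not been touched. Sliding in along the holder's x.

Emit:
arm_command(
  deltas=[0,0,0,0.004,0.0005,0,50,0,0,0,0.012,0.0015,0,50,0,0,0,0.02,0.003,0,50,0,0,0,0.028,0.004,0,50,0,0,0,0.036,0.005,0,50,0,0,0,0.044,0.006,0,50,0,0,0,0.052,0.007,0,50,0,0,0,0.06,0.008,0,50,0,0,0,0.068,0.009,0,50,0,0,0,0.076,0.01,0,50,0,0,0,0.084,0.011,0,50,0,0,0,0.092,0.0125,0,50,0,0,0,0.098,0.0135,0,50,0,0,0,0.101,0.014,0,50,0,0,0,0.101,0.014,0,50],
)

```text
clock: 7.1
position: [0.6758, 0.0092, 0.0224]
ee_rot: [-0.202, 3.131, -0.0]
force: [-0.9, 0.7, 11.7]
width: 0.542
gripper_force: 5.8
```

```bash
python3 - <<'E'
from h import *
s=sensors.observe();print(s['position'],s['ee_rot'],s['force'])
a=optics.get_image('wrist'); b=optics.get_image('side')[150:310,230:440]
cv2.imwrite('pics/c4.png',np.hstack([cv2.resize(a,(400,300)),cv2.resize(b,(394,300))]))
E
```

```text
[0.67578741 0.00923398 0.02238209] [-2.01538267e-01  3.13142010e+00 -2.71784910e-04] [-0.93854666  0.67411982 11.66961115]
```

View pics/c4.png

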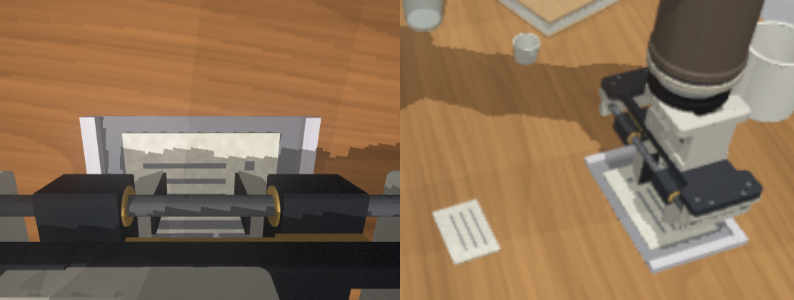

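The card is inside and parallel to the rails, with an even gap all round. I'll lift straight up, then back off to clear the view.

Emit:
arm_command(
  deltas=[0,0,0,0,0,0.003,50,0,0,0,0,0,0.01,50,0,0,0,0,0,0.04,50,0,0,0,0,0,0.08,50,0,0,0,0,0,0.12,50,0,0,0,0,0,0.16,50,0,0,0,0,0,0.2,50,0,0,0,-0.03,0.05,0.2,50,0,0,0,-0.06,0.1,0.2,50,0,0,0,-0.1,0.15,0.2,50,0,0,0,-0.13,0.2,0.2,50,0,0,0,-0.16,0.25,0.2,50,0,0,0,-0.2,0.3,0.2,50,0,0,0,-0.2,0.3,0.2,50,0,0,0,-0.2,0.3,0.2,50],
)

```text
clock: 8.7
position: [0.469, 0.3151, 0.2207]
ee_rot: [0.215, -3.132, -0.004]
force: [-0.7, -0.6, -0.2]
width: 0.546
gripper_force: 0.0
```

```bash
python3 - <<'E'
from h import *
s=sensors.observe();print(s['clock'],s['position'],s['force'])
im=optics.get_image('top'); hsv=cv2.cvtColor(im,cv2.COLOR_BGR2HSV)
m=cv2.inRange(hsv,(0,0,110),(179,75,255)); m=cv2.morphologyEx(m,cv2.MORPH_CLOSE,np.ones((3,3)))
roi=np.zeros_like(m); roi[95:265,265:430]=m[95:265,265:430]
for r in rect('top',roi,0.003,200,9000): print(r)
w=cv2.inRange(hsv,(18,12,150),(40,90,255)); w=cv2.morphologyEx(w,cv2.MORPH_CLOSE,np.ones((7,7))); roi=roi*0; roi[100:170,265:355]=w[100:170,265:355]
for r in rect('top',roi,0.003,200,9000): print('card',r)
cv2.imwrite('pics/c5.png',cv2.resize(im[90:265,195:445],None,fx=3,fy=3))
E
```

```text
8.7 [0.46904538 0.31512697 0.22066512] [-0.74863623 -0.62779957 -0.17034475]
((291, 219, 37, 29), array([462.7,  12.7]), array([51.1, 70.6]), 9.7)
((369, 216, 58, 24), array([ 471.2, -174.2]), array([ 31.1, 121.1]), 9.6)
((269, 106, 80, 59), array([680.6,   9.1]), array([113.6, 163.1]), 7.3)
card ((280, 116, 57, 43), array([675.7,   9.4]), array([ 85.3, 114.5]), 7.1)
```

View pics/c5.png

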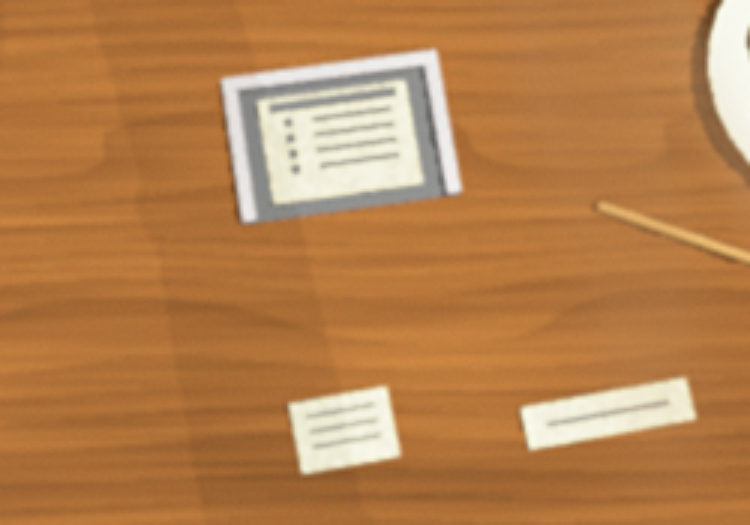

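The menu card is centred in the holder at crop pixel (340,142) and about 1 mm from the origin. The other two cards have not moved and the robot touches nothing.

```bash
python3 -c "
from cell import arm; print(arm.sign_off())"
```

```text
the job is handed in; nothing more can be done
None
```

The job is handed in: the menu card lies flat in the holder, about 1 mm off centre and square to the rails, the other two cards have not moved, and the arm is clear (about 9 s of the 42 s used).

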